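Close the axial-stop gap on a rotor balancing bench to its gauge mark

ROBOT

A 6-joint arm with a two-finger parallel gripper is mounted at the origin on the work surface. World frame = base frame: x ahead of the robot, y to its left, z up, the work surface at z = 0. Lengths are in mm, angles in rad, forces in N, time in s.
With the tool pointing down it reaches from about 275 to 750 mm from the base axis. Payload 10.2 kg.
Tool frame: the origin (TCP) lies on the centre line of the jaws, within the pads' length; the fingertips stand 8 mm ahead of it and the grasp point (between the pads) lies 11 mm behind it (manip.finger_overhang is the distance from the TCP to the fingertips, in mm); z points along the fingers, y is the line along which they close (so a half turn about z gives the same grasp; the last joint's range is limited). The gripper opens to 88 mm and grips with 3 to 60 N. Pads are 18 mm wide; open, the fingers measure 123 mm over their backs; the gripper's body (75 mm by 187 mm) begins 45 mm behind the grasp point.
Start: joints at [-1.351, 0.313, 1.498, -0, 1.331, -0.223], TCP at [224.936, -474.379, 246.72] pointing down, gripper open.
Joint ranges: [-2.94, 2.94], [-0.97, 2.17], [0.19, 2.56], [-1.23, 4.37], [0.02, 3.11], [-2.88, 2.88]. Speed limits (rad/s): [2.39, 2.39, 3.01, 3.14, 3.14, 3.14].

INTERFACE

Orientations are given as [roll, pitch, yaw] about the fixed x, y, z axes, in that order (R = Rz(yaw) Ry(pitch) Rx(roll)).
In Python, from workcell import manip gives the robot as it stands. The module is installed in compiled form; this text tells all that it offers.
- The arm moves only by the shell command python3 -m pendant 'ROWS' [FORCE]. ROWS is text: rows parted by semicolons, each of 7 numbers parted by spaces: the shift along the tool's x, y, z in units of 30 mm (1.0 is 30 mm), then the turn, a rotation vector about the tool's x, y, z in degrees, then the finger opening in mm, from 0 to 88.1. A call has 1 to 20 rows; each row shifts and turns the commanded pose from where the row before left it, along the tool's axes as they then stand; what a row does not reach is not made up. A row lasts 1/8 s, in which the tool goes at most 62.5 mm and 10.7 degrees, less where a joint would pass 70% of its speed; a pose out of reach is approached as far as the arm can. A call is refused whole if a number of a shift passes 1 or a number of a turn 10.7, either way. A call with a gripper value outside its range is refused whole. The fingers move at their own pace and stop on an object; FORCE is the grip in N (left out, the last holds). Time passes only in rows, so rows that do not move let the fingers close. It gives the time, the measured TCP pose, the force, the opening and the grip force at its end, in the units of the state.
- manip.get_obs(): the state, without advancing time (a new reading comes with each control period).
- manip.get_image(name): name is "side" or "top" or "wrist"; returns a dict with "frame" (384x512x3 uint8, blue, green, red), "mtx" (3x3 intrinsics, pixels), "D" ([k1, k2, p1, p2, k3] as OpenCV has them; the pictures are not rectified), "extrinsics" (4x4, takes a point from camera to world coordinates). Camera axes: x right, y down, z forward; pixel columns grow to the right and rows downward; lengths in mm; the calibration is good to about 2 mm. A picture is of the moment at which its call begins. There is no depth.
- manip.finish_job(): hands the job in; it is judged then, once.
The state is a dict: "t": time; "q": joint angles; "qd": joint speeds; "joint_torque": joint torques, N m; "position": TCP position; "ee_rot": TCP orientation; "force": force on the tool from outside, world axes, zero at the start; "ft_torque": the same for the moment, N m; "gripper_width": finger opening in mm; "grasp_force": force on a finger pad.
Only numpy, scipy, OpenCV 4.12 (cv2) and the standard library are available. Lean on these libraries where they do the work, as an engineer would, in place of code of your own. Each camera call takes 0.05 s, during which the arm holds its last target. There are 200 camera calls.

TASK

On the balancing bench, roll the knurled wheel with a fingertip on its top, stroke by stroke towards the rotor, until the black pointer of the blue axial stop stands inside the red gauge mark on the white scale. Move the stop only by rolling the wheel, never by pushing the stop itself, and leave the brass weight, the bearing ring and the jar where they stand. Finish with the hand clear of everything.

Things in the scene. Friction and masses are not known exactly. Their poses are not given: they have to be found in the camera images.
- wheel_top (a point): crest of the knurled wheel at rest, 99 mm above the bench; does not turn with the wheel. z up, +y along the bed from wheel to rotor, x along the axle. Grey cheeks beside the wheel: tops 11 mm below this point, reaching 26 mm in x and 45 mm in y either way. The stop's post (117 mm tall) starts 112 mm away in +y and moves away; the rotor (139 mm tall) begins 235 mm away in +y
- wheel: knurled wheel, silver ribs, four orange, 69 mm diameter, 26 mm wide, on a rigid axle; origin at its centre, frame turns with it. Top rolled towards wheel_top's +y sends the stop to the rotor, 10 mm per rad (29 mm per 100 mm of rim); rolls back too, stays where left. Turning needs about 0.6 N at the rim: a fingertip resting on the crest with 3 N or more, drawn level along y, does not slip
- stop_slide: blue axial stop on the bed, block 58 x 60 x 18 mm with a post and a steel ball tip pointing at the brass shaft end; origin at the centre of the block's underside, 41 mm above the bench; y is its direction of travel, towards the rotor. Not to be pushed
- pointer (a point): tip of the black pointer (2.5 mm wide) on the stop, over the white scale strip on the +x side of the bed, 45 mm above the bench; axes as wheel_top
- mark (a point): centre of the red gauge mark, a band 6 mm wide along y and 26 mm long across the scale, 43 mm above the bench; axes as wheel_top. It does not move in a run; at the start it lies 25 to 55 mm in +y from the pointer
- trial_weight: loose brass weight with a knob, 34 mm diameter, 42 mm tall, origin under its centre; stands on the bench
- bearing: loose steel bearing ring, 46 mm diameter, 14 mm tall, origin under its centre; lies on the bench
- putty_jar: loose white jar with yellow lid, 42 mm diameter, 50 mm tall, origin under its centre; stands on the bench

How it is judged (in metres and radians):
On the way:
1. a fingertip on the wheel has brought the pointer into the red mark (contact force between the fingers and wheel above 0.3 N and y of pointer in the frame of mark between -0.0035 and 0.0035 m), for 0.05 s.
At the end, for the whole second after the job is handed in: the pointer's tip stands within 3.5 mm of the centre of the red mark along the scale, the stop is at rest, and the weight, ring and jar are within 15 mm of where they stood (y of pointer in the frame of mark between -0.0035 and 0.0035 m and linear speed of stop_slide below 0.003 m/s and distance of each of trial_weight, bearing, putty_jar from where it was at the start of the episode below 0.015 m); the robot touches nothing.
It fails at once if the stop is pushed directly (over 2 N) (contact force between any of the fingers, the arm and stop_slide above 2 N).
It fails at once if the weight, ring or jar is lifted or moved by more than 15 mm (distance of any of trial_weight, bearing, putty_jar from where it was at the start of the episode above 0.015 m).
It also fails if it takes over 54 s, if anything falls off the work surface, if the arm or the gripper's body presses on something with over 40 N, if the wrist force passes 120 N, or if a joint passes its speed limit or range.

## Working session

There is one attempt and no reset: what is moved stays moved. The work goes in short steps, Python scripts to look and compute and a shell command to move; the robot and the scene stay as the last step left them, time stands still between calls to the robot, and variables do not carry over. Pictures are saved under pics/ and viewed, at most 10 in all, crops included, and the job is handed in when it is done.

```bash
mkdir -p pics; python3 - <<'E'
from workcell import manip
import cv2
for n in ("side","top"):
    d=manip.get_image(n); cv2.imwrite(f"pics/{n}0.png",d["frame"])
    import numpy as np; np.savez(f"{n}0.npz",**d); print(n,d["extrinsics"].round(2).tolist(),d["mtx"].round(1).tolist())
o=manip.get_obs(); print(o["t"],o["position"],o["ee_rot"],o["force"],manip.finger_overhang)
E
```

```text
side [[0.99, -0.09, 0.08, 516.07], [-0.12, -0.78, 0.62, -506.84], [0.01, -0.63, -0.78, 624.21], [0.0, 0.0, 0.0, 1.0]] [[379.9, 0.0, 254.6], [0.0, 379.9, 190.4], [0.0, 0.0, 1.0]]
top [[-0.02, -0.98, 0.17, 451.23], [-1.0, 0.02, -0.0, -82.99], [-0.0, -0.17, -0.99, 716.66], [0.0, 0.0, 0.0, 1.0]] [[355.1, 0.0, 252.4], [0.0, 355.1, 188.2], [0.0, 0.0, 1.0]]
0.1 [ 224.9118891  -474.16853866  246.23725495] [-3.14054420e+00 -2.69667986e-04  4.42843045e-01] [-0.20477273 -0.07720289 -0.5096071 ] 8.0
```

View pics/top0.png

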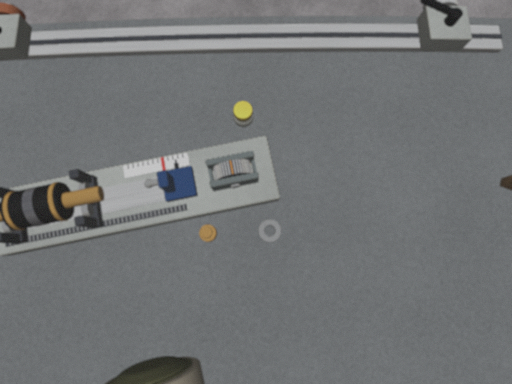

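View pics/side0.png

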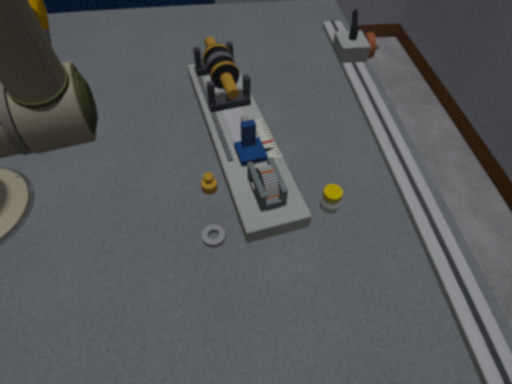

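The top view shows the wheel at about (233,169), the pointer near (177,163), the red mark near (163,163), the jar at (243,111), the weight at (207,232) and the ring at (270,230). I'll enlarge that area next.

```bash
cat > h.py <<'E'
import numpy as np, cv2
def ray(d,uv,z):
    p=cv2.undistortPoints(np.array([[uv]],float),d["mtx"],d["D"])[0,0]
    E=d["extrinsics"]; r=E[:3,:3]@[p[0],p[1],1]; o=E[:3,3]
    return o+r*(z-o[2])/r[2]
def proj(d,P):
    E=np.linalg.inv(d["extrinsics"]); 
    return cv2.projectPoints(np.array(P,float).reshape(-1,1,3),cv2.Rodrigues(E[:3,:3])[0],E[:3,3],d["mtx"],d["D"])[0][:,0]
E
python3 - <<'E'
import cv2
a=cv2.imread("pics/top0.png")[140:215,120:280]
cv2.imwrite("pics/top0c.png",cv2.resize(a,None,fx=5,fy=5,interpolation=cv2.INTER_CUBIC))
a=cv2.imread("pics/side0.png")[110:235,210:320]
cv2.imwrite("pics/side0c.png",cv2.resize(a,None,fx=4.5,fy=4.5,interpolation=cv2.INTER_CUBIC))
E
```

```text
(no output)
```

View pics/top0c.png

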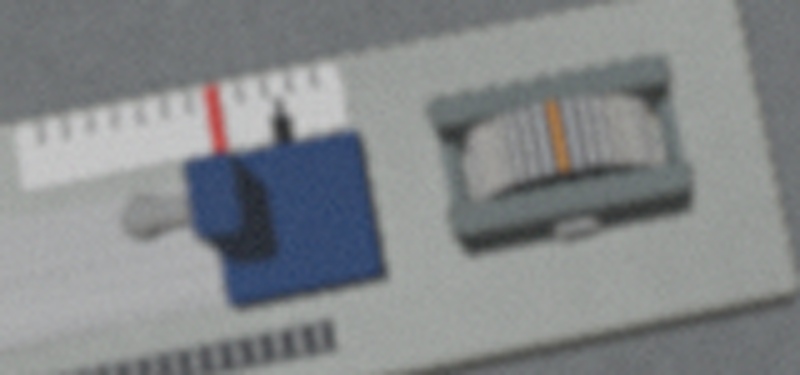

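View pics/side0c.png

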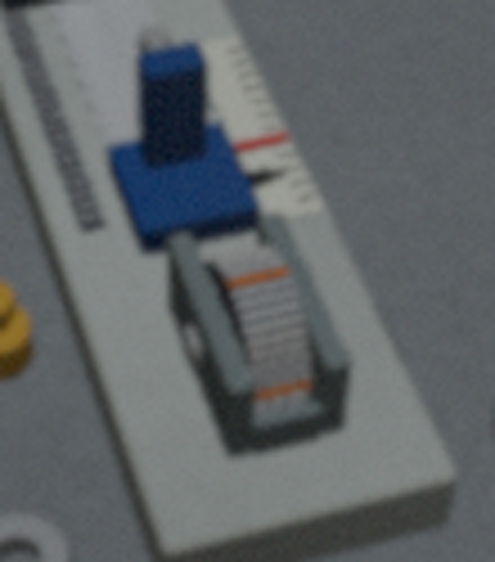

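Crop readings. The cheek top's outer corners are (432,103), (667,60), (690,190) and (458,232) in the top crop. The pointer tip is at (280,100) and the mark runs (211,86)–(222,153). In the side crop the mark is at about (262,142) and the pointer tip at (284,172).

```bash
python3 - <<'E'
from h import *
t=np.load("top0.npz"); s=np.load("side0.npz")
T=lambda u,v,z: ray(t,(120+(u+.5)/5-.5,140+(v+.5)/5-.5),z)
S=lambda u,v,z: ray(s,(210+(u+.5)/4.5-.5,110+(v+.5)/4.5-.5),z)
c=[T(*p,88) for p in((432,103),(667,60),(690,190),(458,232))]
cs=[S(*p,88) for p in((283,220),(348,362),(225,390),(170,238))]
for k in(c,cs):
    m=np.mean(k,0); d=(k[0]+k[3]-k[1]-k[2])/2; w=(k[0]+k[1]-k[2]-k[3])/2
    print("centre",m.round(1),"len",np.linalg.norm(d).round(1),np.degrees(np.arctan2(d[1],d[0])).round(1),"wid",np.linalg.norm(w).round(1))
p=T(280,100,45); a=T(211,86,43); b=T(222,153,43); print("top ptr",p,"mark",(a+b)/2, a-b)
ps=S(284,172,45); as_=S(288,136,43); bs=S(238,149,43); print("side ptr",ps,"mark",(as_+bs)/2,as_-bs)
k=[T(*q,59) for q in((187,165),(357,133),(385,273),(233,305))]; print("block", [x.round(0).tolist() for x in k])
for n,q,z in (("jar",(243,111),50),("wt",(207,231),42),("ring",(270,230),14)): print(n,ray(t,q,z).round(0))
E
```

```text
centre [597.6 -48.2  88. ] len 86.1 99.6 wid 49.1
centre [596.8 -49.4  88. ] len 83.5 99.5 wid 50.8
top ptr [627.87792475  64.27717286  45.        ] mark [621.06030039  89.55741981  43.        ] [27.07106636  5.11565751  0.        ]
side ptr [627.71687284  65.79588953  45.        ] mark [620.95629084  88.92385094  43.        ] [25.4702506  6.3562544  0.       ]
block [[599.0, 96.0, 59.0], [611.0, 31.0, 59.0], [557.0, 20.0, 59.0], [545.0, 77.0, 59.0]]
jar [724. -69.  50.]
wt [488.   2.  42.]
ring [ 490. -118.   14.]
```

The two views agree: wheel crest at about (597,-49,99), bed yaw about 9.8°, and the sizes match. The pointer is about 25 mm short of the mark, which is roughly 87 mm of rim. I'll close the fingers, line tool y up with the bed, and go to a hover just behind the crest.

```bash
python3 -m pendant '0 0 0 0 0 7.8 0;0 0 0 0 0 7.8 0;0.9 -0.7 0 0 0 0 0;0.9 -0.7 0 0 0 0 0;0.9 -0.7 0 0 0 0 0;0.9 -0.7 0 0 0 0 0;0.9 -0.7 0 0 0 0 0;0.9 -0.7 0 0 0 0 0;0.9 -0.7 0 0 0 0 0;0.9 -0.7 0 0 0 0 0;0.9 -0.7 0 0 0 0 0;0.9 -0.7 0 0 0 0 0;0.9 -0.7 0 0 0 0 0;0.9 -0.7 0 0 0 0 0;0.9 -0.7 0.7 0 0 0 0;0.9 -0.7 0.8 0 0 0 0;0.9 -0.7 0.8 0 0 0 0;0.9 -0.7 0.8 0 0 0 0;0.2 -0.1 0 0 0 0 0;0 0 0 0 0 0 0'; python3 - <<'E'
from workcell import manip
import cv2,numpy as np
o=manip.get_obs(); p=o["position"]; y=o["ee_rot"][2]
d=np.array([597,-49])-p[:2]; c,s=np.cos(y),np.sin(y)
print(o["t"],p,o["ee_rot"],o["force"],"to crest in tool x,y:",d@[c,s],d@[s,-c])
a=manip.get_image("side")["frame"][60:260,180:350]; b=manip.get_image("wrist")["frame"]
cv2.imwrite("pics/m1.png",np.hstack([cv2.resize(a,(425,500)),cv2.resize(b,(375,281)) if 0 else cv2.copyMakeBorder(cv2.resize(b,(375,281)),0,219,0,0,0)]))
E
```

```text
t: 2.6
position: [599.1, -66.3, 154.2]
ee_rot: [3.141, -0.0, 0.171]
force: [0.1, 0.4, -0.3]
gripper_width: 0.3
grasp_force: 0.0
2.6 [599.13764807 -66.28592765 154.19798726] [ 3.14115485e+00 -3.56352712e-04  1.70835359e-01] [ 0.10769753  0.41895031 -0.34365495] to crest in tool x,y: 0.8321740918780911 -17.397710206162564
```

View pics/m1.png

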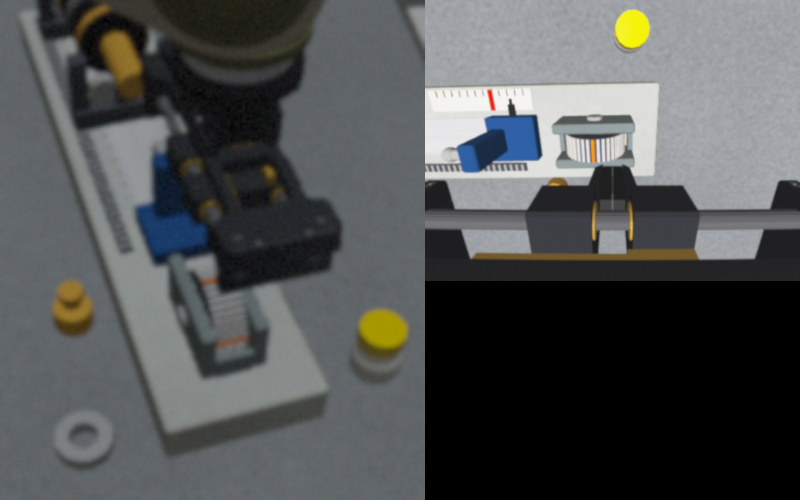

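The wrist view shows the pointer just right of the mark, both clearly visible, and the closed tip behind the wheel crest. Next I descend to about 3 mm above the crest height, then feel for contact.

```bash
python3 -m pendant '0 -0.1 0.5 0 0 0 0;0 0 0.5 0 0 0 0;0 0 0.4 0 0 0 0;0 0 0.1 0 0 0 0;0 0 0 0 0 0 0'; python3 -m pendant '0 0 0.05 0 0 0 0;0 0 0 0 0 0 0';python3 -m pendant '0 0 0.05 0 0 0 0;0 0 0 0 0 0 0'
```

```text
t: 3.32
position: [598.6, -63.1, 108.7]
ee_rot: [-3.142, 0.0, 0.171]
force: [-0.1, -0.3, -0.3]
gripper_width: -0.0
grasp_force: 0.0
t: 3.58
position: [598.7, -63.1, 107.4]
ee_rot: [3.141, -0.0, 0.17]
force: [0.2, -0.2, 0.9]
gripper_width: 0.6
grasp_force: 0.0
t: 3.82
position: [598.8, -63.3, 106.5]
ee_rot: [3.141, -0.001, 0.171]
force: [-0.2, -1.7, 4.4]
gripper_width: 0.7
grasp_force: 2.3
```

```bash
python3 -m pendant '0 -0.13 0 0 0 0 0;0 -0.13 0 0 0 0 0;0 -0.13 0 0 0 0 0;0 -0.13 0 0 0 0 0'; python3 -m pendant '0 -0.13 0 0 0 0 0;0 -0.13 0 0 0 0 0;0 -0.13 0 0 0 0 0;0 0 0 0 0 0 0'; python3 - <<'E'
from workcell import manip
import cv2,numpy as np
b=manip.get_image("wrist"); np.savez("w1.npz",**b)
cv2.imwrite("pics/w1.png",b["frame"])
E
```

```text
t: 4.32
position: [596.1, -48.1, 107.4]
ee_rot: [3.14, -0.001, 0.171]
force: [-4.9, -2.2, 12.6]
gripper_width: 0.6
grasp_force: 6.6
t: 4.82
position: [594.0, -36.0, 107.2]
ee_rot: [3.141, -0.001, 0.171]
force: [-5.1, 0.2, 12.6]
gripper_width: 0.4
grasp_force: 6.2
```

View pics/w1.png

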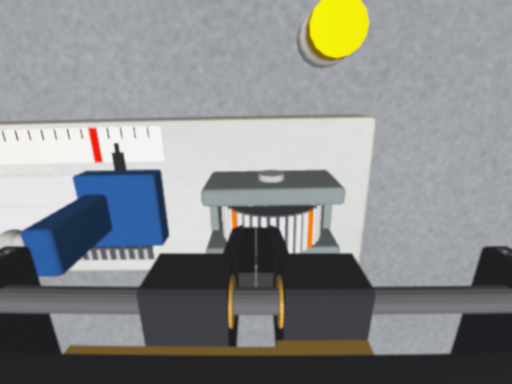

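The pointer tip is at (117,146) and the mark runs (92,128)–(99,162). The stop moved without slip, so I'll compute the remainder.

```bash
cat >> h.py <<'E'
def rem(f,p,a,b):
    w=np.load(f); P=ray(w,p,45); A=ray(w,a,43); B=ray(w,b,43)
    u=np.array([-.17,.985,0]); print("ptr",P.round(1),"mark",((A+B)/2).round(1),"remaining",(((A+B)/2-P)@u).round(2))
E
python3 -c "
from h import *
rem('w1.npz',(117,145),(92.5,128),(99,162))"
```

```text
ptr [623.4  74.5  45. ] mark [619.9  91.3  43. ] remaining 17.11
```

```bash
python3 -m pendant '0 0 -0.3 0 0 0 0;0 0.5 0 0 0 0 0;0 0.46 0 0 0 0 0;0 0 0 0 0 0 0;0 0 0.2 0 0 0 0;0 0 0.08 0 0 0 0;0 0 0 0 0 0 0'; python3 -m pendant '0 -0.13 0 0 0 0 0;0 -0.13 0 0 0 0 0;0 -0.13 0 0 0 0 0;0 -0.13 0 0 0 0 0;0 -0.13 0 0 0 0 0;0 -0.13 0 0 0 0 0;0 -0.13 0 0 0 0 0;0 -0.05 0 0 0 0 0;0 0 0 0 0 0 0'; python3 - <<'E'
from workcell import manip
import cv2,numpy as np
b=manip.get_image("wrist"); np.savez("w2.npz",**b)
cv2.imwrite("pics/w2.png",cv2.resize(b["frame"][100:200,40:240],None,fx=4,fy=4,interpolation=cv2.INTER_CUBIC))
E
```

```text
t: 5.75
position: [598.7, -64.4, 106.3]
ee_rot: [3.141, 0.0, 0.171]
force: [-1.5, -1.4, 1.4]
gripper_width: 0.1
grasp_force: 1.1
t: 6.88
position: [593.6, -35.6, 107.2]
ee_rot: [3.142, 0.0, 0.171]
force: [-5.6, 0.7, 10.8]
gripper_width: 0.3
grasp_force: 5.0
```

View pics/w2.png

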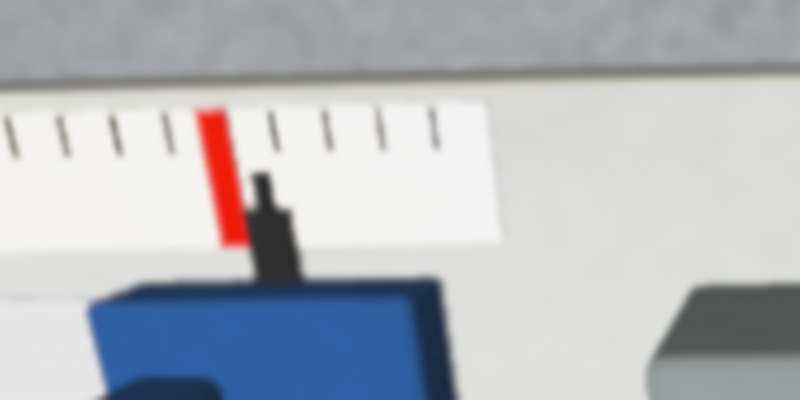

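The pointer tip is at crop (261,175), which is full-image (105.2,143.7). The mark runs crop (212,110)–(236,245), or (93,127.5)–(99,161.2).

```bash
python3 -c "
from h import *
rem('w2.npz',(104.9,143.4),(92.6,127.1),(98.6,160.9))"
```

```text
ptr [622.6  83.8  45. ] mark [620.2  91.8  43. ] remaining 8.24
```

```bash
python3 -m pendant '0 0 -0.3 0 0 0 0;0 0.5 0 0 0 0 0;0 0.46 0 0 0 0 0;0 0 0 0 0 0 0;0 0 0.2 0 0 0 0;0 0 0.1 0 0 0 0;0 0 0 0 0 0 0'; python3 -m pendant '0 -0.13 0 0 0 0 0;0 -0.13 0 0 0 0 0;0 -0.13 0 0 0 0 0;0 -0.13 0 0 0 0 0;0 -0.13 0 0 0 0 0;0 -0.13 0 0 0 0 0;0 -0.13 0 0 0 0 0;0 -0.02 0 0 0 0 0;0 0 0 0 0 0 0'; python3 - <<'E'
from workcell import manip
import cv2,numpy as np
b=manip.get_image("wrist"); np.savez("w3.npz",**b)
cv2.imwrite("pics/w3.png",cv2.resize(b["frame"][100:200,40:240],None,fx=4,fy=4,interpolation=cv2.INTER_CUBIC))
E
```

```text
t: 7.8
position: [598.7, -64.5, 106.3]
ee_rot: [3.141, 0.0, 0.171]
force: [-1.0, -1.1, 2.0]
gripper_width: 0.3
grasp_force: 1.1
t: 8.93
position: [593.8, -36.6, 107.3]
ee_rot: [3.141, 0.0, 0.171]
force: [-5.7, -0.1, 10.8]
gripper_width: 0.2
grasp_force: 5.3
```

View pics/w3.png

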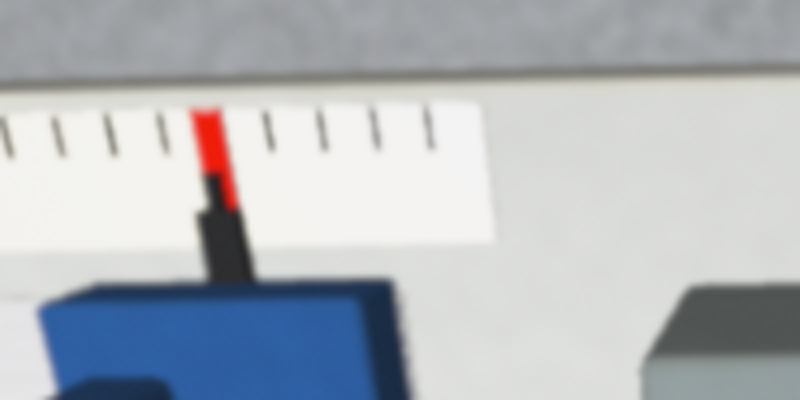

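The pointer tip, at crop (211,175), now lies over the red band, whose centre at that row is about 217. I'll correct for parallax with the calibration.

```bash
python3 -c "
from h import *
rem('w3.npz',(40+211.5/4-.5,143.4),(40+206.5/4-.5,127.1),(40+230.5/4-.5,160.9))
w=np.load('w3.npz');print(w['extrinsics'][:3,3])"
```

```text
ptr [621.2  92.1  45. ] mark [620.2  91.9  43. ] remaining -0.03
[672.74077943 -21.66291119 246.0030669 ]
```

It is centred with the finger still on the wheel. I'll lift straight up, back away, and check with the top camera.

```bash
python3 -m pendant '0 0 -0.2 0 0 0 0;0 0 -0.8 0 0 0 0;0 0 -1 0 0 0 0;0 0 -1 0 0 0 0;0 0.8 -1 0 0 0 0;0 1 -0.5 0 0 0 0;0 1 0 0 0 0 0;0 1 0 0 0 0 0;0 1 0 0 0 0 0;0 0.5 0 0 0 0 0;0 0 0 0 0 0 0;0 0 0 0 0 0 0'; python3 - <<'E'
from workcell import manip
import cv2,numpy as np
f=[]
for n in("top","wrist"):
    b=manip.get_image(n); np.savez(n+"4.npz",**b); f.append(b["frame"])
a=cv2.resize(f[0][145:205,120:220],(800,480),interpolation=cv2.INTER_CUBIC)
cv2.imwrite("pics/f.png",a)
E
```

```text
t: 10.48
position: [621.1, -192.6, 241.4]
ee_rot: [-3.141, -0.0, 0.171]
force: [0.1, 0.2, -0.2]
gripper_width: 0.5
grasp_force: 0.0
```

View pics/f.png

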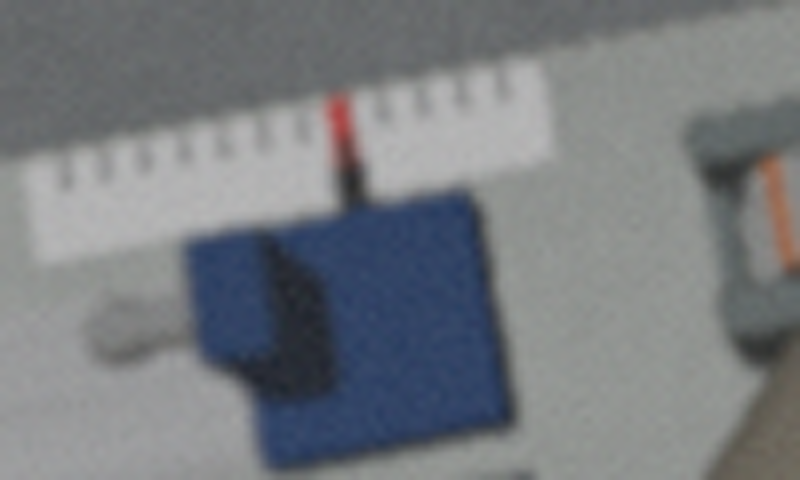

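The top view shows the pointer, tip at about (346,150), sitting in the red band, which is centred at (340,110) at its top end. The hand is clear with zero force, so I'm handing in.

```bash
python3 -c "
from workcell import manip
print(manip.finish_job())"
```

```text
the job is handed in; nothing more can be done
None
```

I rolled the wheel in three strokes and brought the pointer to the centre of the red mark (about 0 mm off by the wrist camera, before lifting). The top view after lifting showed it still in the band with the hand clear, and I handed the job in at about 10.6 s. The hand-in call returned no verdict.

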